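# Reload the dishwasher dosing unit

### The arm

A 7-joint arm with a two-finger parallel gripper is mounted at the origin on the work surface. World frame = base frame: x ahead of the robot, y to its left, z up, the work surface at z = 0. Lengths are in m, angles in degrees, forces in N, time in s.
With the tool pointing down it reaches from about 0.35 to 0.775 m from the base axis. Payload 3.1 kg.
Tool frame: the origin (TCP) lies on the centre line of the jaws, within the pads' length; the fingertips stand 17 mm ahead of it and the grasp point (between the pads) lies 2 mm behind it (robot.tip_reach is the distance from the TCP to the fingertips, in m); z points along the fingers, y is the direction in which the jaws open and shut (so a half turn about z gives the same grasp; the last joint's range is limited). The gripper opens to 85 mm and grips with 20 to 120 N. Pads are 22 mm wide; open, the fingers measure 114 mm over their backs; the gripper's body (76 mm by 85 mm) begins 54 mm behind the grasp point. The pads swing forward as they close: fully open they stand 13 mm farther back than shut.
Start: joints at [63.787, 17.813, 0.802, 86.603, -0.252, 75.585, -1.558], TCP at [0.222, -0.503, 0.248] pointing down, gripper open.
Joint ranges: [-154.91, 154.91], [-16.99, 109.72], [-72.82, 74.43], [7.12, 147.25], [-82.49, 262.49], [11.32, 116.49], [-174.64, 174.64]. Speed limits (degrees/s): [159.86, 159.86, 180, 180, 180, 180, 180].

### API

Orientations are given as [roll, pitch, yaw] about the fixed x, y, z axes, in that order (R = Rz(yaw) Ry(pitch) Rx(roll)).
In Python, from station import robot, fingers, vision, workorder, recognise gives the robot as it stands. Calls block until the motion is done:
- robot.move_to(position, orientation): joint-space move of the TCP to a pose.
- robot.line_to(position, orientation=None, velocity=0.15, f_stop=None): straight line of the TCP; orientation=None keeps the orientation; velocity is the mean speed in m/s. With f_stop (N) it stops when the force on the tool has changed by that much, and returns True; else False.
- robot.move_j(angles): joint-space move.
- fingers.gripper_to(opening, force=None): opening from 0.0 (shut) to 1.0 (fully open); force is the grip in N (None keeps the last); returns when the fingers have stopped.
- robot.pause(seconds).
- robot.inverse_kinematics(position, orientation): joint angles nearest the present ones, or None.
- vision.grab_frame(name): name is "side" or "top"; returns the picture (384x512x3 uint8, red, green, blue); there is no depth.
- vision.calibration(name): a dict with "mtx" (3x3 intrinsics, pixels), "extrinsics" (4x4, takes a point from world to camera coordinates). Camera axes: x right, y up, looking along -z (the intrinsics and any distortion apply to the point x, -y, -z); pixel columns grow to the right and rows downward; lengths in m; the calibration is good to about 2 mm. A picture is of the moment at which its call begins. calibration takes no time and is no camera call.
A pose or a line that the arm cannot do raises robot.PlanningError and nothing moves.
- workorder.close_job(): hands the job in, once; it reports no verdict.
Trained networks look in the newest picture that a camera, given by its name, has taken for a name from the list of things; names that differ only in an ending like _2 or _b are one class to them, and where a whole thing is asked for, a point or a joint stands for the part that bears it (a point fixed in the world has none). Each returns a list of dicts, best first, with "p" (0 to 1); they miss things now and then, are a little off and sometimes report something else, mostly with a low value. They report only what shows in the picture. A call takes as long as a camera call.
- recognise(label, camera): "rect" ([centre column, centre row, width, height] in pixels, round what is visible of it).
Readings, each from a call of its own:
- robot.current_time_s(): time.
- robot.current_joint_positions(): joint angles.
- robot.current_dq(): joint speeds.
- robot.current_joint_torque(): joint torques, N m.
- robot.current_tool_pos(): TCP position.
- robot.current_eef_rot(): TCP orientation.
- robot.current_contact_force(): force on the tool from outside, world axes, zero at the start.
- robot.current_torque(): the same for the moment, N m.
- robot.current_finger_gap(): opening from 0.0 (shut) to 1.0 (fully open).
Only numpy, scipy, OpenCV 4.12 (cv2) and the standard library are available. Lean on these libraries where they do the work, as an engineer would, in place of code of your own. Each camera call takes 0.05 s, during which the arm holds its last target. There are 200 camera calls.

### The job

One of the two white detergent cartridges is full and one is used up; tell them apart by their weight when lifted, stand the used-up one upright in the red crate, and stand the full one upright on the yellow pad of the dosing tray, its broad face towards the pump, and let go of it. Then topple the full one by pushing it high up towards the pump, so that it lies along the tray with its cap towards the pump, and after that press the green start button right down and let it go. Do not knock a cartridge over anywhere else, and leave the other things on the table where they are.

Things in the scene. Friction and masses are not known exactly. Their poses are not given: they have to be found in the camera images.
- cartridge_1: Sealed opaque white box with a green band and a green cap on top: 60 mm (own x) by 90 (own y) by 165 high, 180 with the cap. Origin: centre of its underside, z to the cap. Starts upright on the table, 60 mm way roughly along world y; grip it across that, near the box's top. Full: 0.55 to 0.75 kg, used up: 0.11 to 0.18 kg; looks never tell which.
- cartridge_2: Sealed opaque white box with a green band and a green cap on top: 60 mm (own x) by 90 (own y) by 165 high, 180 with the cap. Origin: centre of its underside, z to the cap. Starts upright on the table, 60 mm way roughly along world y; grip it across that, near the box's top. Full: 0.55 to 0.75 kg, used up: 0.11 to 0.18 kg; looks never tell which.
- cartridge_1_cap (a point): Centre of the top face of the cap of cartridge_1 (cap 44 mm across, 15 high), 180 mm from its underside. The balance point is 75 to 85 mm from the underside; the solid contents may rattle by 2 mm.
- cartridge_2_cap (a point): Centre of the top face of the cap of cartridge_2 (cap 44 mm across, 15 high), 180 mm from its underside. The balance point is 75 to 85 mm from the underside; the solid contents may rattle by 2 mm.
- cradle: Fixed dosing unit: grey tray, low steel rim, white pump housing at its +x end. Origin: centre of the tray's underside, on the table; own x runs along the tray to the pump (roughly world -y). Tray inside 280 mm (x) by 130 (y), floor 6 mm above the table, rim 6 thick, top 22 above the table. Housing 90 (x) by 142 (y), 85 high, x = 146 to 236 mm.
- cradle_pad (a point): Centre of the flat yellow pad (74 mm along the tray, 106 across) on the tray floor, at x = -95 mm in the tray's frame, 6 mm above the table. A cartridge stands there with its 60 mm way along the tray; toppled from there towards the pump, it lies on its 90 mm wide face between the rims.
- start_button (a joint): Travel of the dosing unit's green start button in m: 0 is up, 0.006 fully pressed; a spring brings it back, about 5 N at full travel.
- start_button_top (a point): Centre of the top of the green start button (34 mm across) on top of the pump housing, when up; pressed straight down.
- crate: Fixed red open crate for empties, 200 mm (own x) by 170 mm (own y) by 80 mm high, walls and floor 5 mm thick. Origin at the centre of its underside, on the table.
- scourer: Loose scouring pad, yellow and green, 70 by 110 by 30 mm, origin under its centre. Leave alone.
- cutlery_cup: Loose white cutlery cup, 100 mm across the mouth, 120 mm high, origin under its centre. Leave alone.
- bowl: Loose white bowl, 150 mm across, 60 mm high, origin under its centre. Leave alone.
- steel_bowl: Loose steel mixing bowl, 150 mm across, 80 mm high, origin under its centre. Leave alone.
- soap_bottle: Loose green soap bottle, 66 mm across, 190 mm high, origin under its centre. Leave alone.
- dish_brush: Loose dish brush lying on the table, about 200 mm long along its own x. Leave alone.
- mug: Loose blue mug, 80 mm across, 90 mm high, origin under its centre. Leave alone.

How it is judged (in metres and radians):
On the way, in this order (a step that is already met when the one before it is completed fails the run):
1. the full cartridge stands upright and released on the yellow pad, broad face towards the pump (((angle between cartridge_1's own z axis and vertical below 0.1 rad and horizontal distance between cartridge_1 and cradle_pad below 0.035 m and angle between the x axis of cartridge_1 and the x axis of cradle, either way round below 0.3 rad and contact force between cartridge_1 and cradle above 3.5 N and contact force between cartridge_1 and the fingers below 0.1 N and linear speed of cartridge_1 below 0.02 m/s) or (angle between cartridge_2's own z axis and vertical below 0.1 rad and horizontal distance between cartridge_2 and cradle_pad below 0.035 m and angle between the x axis of cartridge_2 and the x axis of cradle, either way round below 0.3 rad and contact force between cartridge_2 and cradle above 3.5 N and contact force between cartridge_2 and the fingers below 0.1 N and linear speed of cartridge_2 below 0.02 m/s))), for 0.2 s.
2. the full cartridge lies along the tray, cap towards the pump (((angle between cartridge_1's own z axis and vertical between 1.45 and 1.69 rad and x of cartridge_1_cap in the frame of cradle above 0.04 m and x of cartridge_1 in the frame of cradle below 0 m and z of cartridge_1 in the frame of cradle below 0.045 m and y of cartridge_1 in the frame of cradle between -0.05 and 0.05 m and angle between the z axis of cartridge_1 and the x axis of cradle, either way round below 0.3 rad and contact force between cartridge_1 and cradle above 3.5 N and linear speed of cartridge_1 below 0.02 m/s) or (angle between cartridge_2's own z axis and vertical between 1.45 and 1.69 rad and x of cartridge_2_cap in the frame of cradle above 0.04 m and x of cartridge_2 in the frame of cradle below 0 m and z of cartridge_2 in the frame of cradle below 0.045 m and y of cartridge_2 in the frame of cradle between -0.05 and 0.05 m and angle between the z axis of cartridge_2 and the x axis of cradle, either way round below 0.3 rad and contact force between cartridge_2 and cradle above 3.5 N and linear speed of cartridge_2 below 0.02 m/s))), for 0.2 s.
3. the start button is pressed down while the full cartridge lies in the tray (((angle between cartridge_1's own z axis and vertical between 1.45 and 1.69 rad and x of cartridge_1_cap in the frame of cradle above 0.04 m and x of cartridge_1 in the frame of cradle below 0 m and z of cartridge_1 in the frame of cradle below 0.045 m and y of cartridge_1 in the frame of cradle between -0.05 and 0.05 m and angle between the z axis of cartridge_1 and the x axis of cradle, either way round below 0.3 rad and contact force between cartridge_1 and cradle above 3.5 N and linear speed of cartridge_1 below 0.02 m/s) or (angle between cartridge_2's own z axis and vertical between 1.45 and 1.69 rad and x of cartridge_2_cap in the frame of cradle above 0.04 m and x of cartridge_2 in the frame of cradle below 0 m and z of cartridge_2 in the frame of cradle below 0.045 m and y of cartridge_2 in the frame of cradle between -0.05 and 0.05 m and angle between the z axis of cartridge_2 and the x axis of cradle, either way round below 0.3 rad and contact force between cartridge_2 and cradle above 3.5 N and linear speed of cartridge_2 below 0.02 m/s)) and value of joint start_button above 0.0045 m), for 0.05 s.
At the end, for the whole second after the job is handed in: The full cartridge lies still in the tray (within 7 degrees of level, 17 of the tray's length), between the rims, cap towards the pump; the used-up one stands still and upright (within 8 degrees) on the floor of the red crate; the button is up again (within 1.5 mm) ((((angle between cartridge_1's own z axis and vertical between 1.45 and 1.69 rad and x of cartridge_1_cap in the frame of cradle above 0.04 m and x of cartridge_1 in the frame of cradle below 0 m and z of cartridge_1 in the frame of cradle below 0.045 m and y of cartridge_1 in the frame of cradle between -0.05 and 0.05 m and angle between the z axis of cartridge_1 and the x axis of cradle, either way round below 0.3 rad and contact force between cartridge_1 and cradle above 3.5 N and linear speed of cartridge_1 below 0.02 m/s) and (x of cartridge_2 in the frame of crate between -0.095 and 0.095 m and y of cartridge_2 in the frame of crate between -0.08 and 0.08 m and angle between cartridge_2's own z axis and vertical below 0.15 rad and z of cartridge_2 in the frame of crate below 0.02 m and contact force between cartridge_2 and crate between 0.5 and 2.8 N and linear speed of cartridge_2 below 0.02 m/s)) or ((angle between cartridge_2's own z axis and vertical between 1.45 and 1.69 rad and x of cartridge_2_cap in the frame of cradle above 0.04 m and x of cartridge_2 in the frame of cradle below 0 m and z of cartridge_2 in the frame of cradle below 0.045 m and y of cartridge_2 in the frame of cradle between -0.05 and 0.05 m and angle between the z axis of cartridge_2 and the x axis of cradle, either way round below 0.3 rad and contact force between cartridge_2 and cradle above 3.5 N and linear speed of cartridge_2 below 0.02 m/s) and (x of cartridge_1 in the frame of crate between -0.095 and 0.095 m and y of cartridge_1 in the frame of crate between -0.08 and 0.08 m and angle between cartridge_1's own z axis and vertical below 0.15 rad and z of cartridge_1 in the frame of crate below 0.02 m and contact force between cartridge_1 and crate between 0.5 and 2.8 N and linear speed of cartridge_1 below 0.02 m/s))) and value of joint start_button below 0.0015 m); the robot touches nothing.
It fails at once if a cartridge is tipped over (by more than 30 degrees) away from the dosing tray ((angle between cartridge_1's own z axis and vertical above 0.52 rad and horizontal distance between cartridge_1 and cradle above 0.22 m) or (angle between cartridge_2's own z axis and vertical above 0.52 rad and horizontal distance between cartridge_2 and cradle above 0.22 m)).
It fails at once if another thing on the table is moved by more than 40 mm (distance of any of scourer, cutlery_cup, bowl, steel_bowl, soap_bottle, dish_brush, mug from where it was at the start of the episode above 0.04 m).
It also fails if it takes over 72 s, if anything falls off the work surface, if the arm or the gripper's body presses on something with over 40 N, if the wrist force passes 120 N, or if a joint passes its speed limit or range.

## Working session

There is one attempt and no reset: what is moved stays moved. The work goes in short steps, each a Python script; the robot and the scene stay as the last script left them, time stands still between calls to the robot, and variables do not carry over. Pictures are saved under pics/ and viewed, about 8 in all and at most 12, crops included, and the job is handed in when it is done.

```bash
ls; mkdir -p pics
python3 - <<'E'
from station import robot, fingers, vision, workorder, recognise
import cv2,numpy as np
for c in ("top","side"):
    im=vision.grab_frame(c); cv2.imwrite(f"pics/{c}0.png",im[:,:,::-1])
    cal=vision.calibration(c); print(c,{k:np.round(v,4).tolist() if hasattr(v,'shape') or isinstance(v,list) else v for k,v in cal.items()})
    for l in ("cartridge_1","cartridge_1_cap","cradle","cradle_pad","start_button_top","crate","soap_bottle","mug","cutlery_cup","bowl","steel_bowl"):
        print(l,[(np.round(d["rect"],1).tolist(),round(d["p"],2)) for d in recognise(l,c)[:3]])
print(robot.current_eef_rot(),robot.current_time_s(),robot.tip_reach)
E
```

```text
pics
top {'mtx': [[393.1787, 0.0, 254.1683], [0.0, 393.1787, 195.0774], [0.0, 0.0, 1.0]], 'extrinsics': [[0.0529, -0.9986, 0.0028, -0.0017], [0.9766, 0.0523, 0.2085, -0.5676], [-0.2083, -0.0083, 0.978, -0.989], [0.0, 0.0, 0.0, 1.0]]}
cartridge_1 [([231.4, 230.1, 30.6, 43.2], 0.88), ([213.3, 168.8, 27.8, 53.3], 0.83)]
cartridge_1_cap [([212.9, 168.0, 31.4, 53.4], 0.9), ([359.8, 226.9, 154.0, 72.8], 0.67)]
cradle [([363.1, 226.7, 159.7, 69.2], 0.67), ([425.5, 228.7, 15.4, 15.6], 0.5)]
cradle_pad [([360.2, 226.4, 154.2, 69.9], 0.73), ([112.3, 202.8, 82.4, 77.6], 0.62)]
start_button_top [([422.7, 228.1, 12.8, 13.7], 0.68)]
crate [([112.7, 200.9, 78.9, 78.9], 0.97), ([211.9, 166.5, 30.4, 54.0], 0.3)]
soap_bottle [([396.2, 304.1, 44.9, 26.8], 0.92)]
mug [([295.1, 125.0, 44.3, 33.7], 0.72), ([180.1, 121.9, 52.2, 51.2], 0.34)]
cutlery_cup [([225.9, 117.6, 42.1, 52.6], 0.95)]
bowl [([181.3, 124.5, 51.6, 51.8], 0.81)]
steel_bowl [([363.0, 132.6, 54.7, 54.4], 0.67)]
side {'mtx': [[378.2296, 0.0, 253.5102], [0.0, 378.2296, 186.6401], [0.0, 0.0, 1.0]], 'extrinsics': [[0.9952, -0.0968, -0.0123, -0.5576], [0.0748, 0.6753, 0.7338, -0.1562], [-0.0627, -0.7312, 0.6793, -1.0244], [0.0, 0.0, 0.0, 1.0]]}
cartridge_1 [([215.1, 186.3, 41.2, 60.7], 0.97), ([270.4, 170.4, 34.7, 63.0], 0.81), ([236.9, 312.1, 79.8, 143.7], 0.36)]
cartridge_1_cap []
cradle [([238.4, 312.6, 83.6, 142.9], 0.59)]
cradle_pad [([238.2, 310.6, 78.0, 146.9], 0.69)]
start_button_top [([238.0, 359.5, 12.6, 19.6], 0.59), ([352.2, 286.9, 70.3, 62.7], 0.5)]
crate [([236.8, 134.5, 62.1, 50.4], 0.75)]
soap_bottle [([325.4, 176.3, 38.2, 44.2], 0.74), ([147.6, 336.9, 46.2, 63.9], 0.69), ([239.1, 312.4, 80.9, 142.3], 0.56)]
mug [([341.1, 234.0, 36.0, 45.6], 0.64)]
cutlery_cup []
bowl [([308.7, 156.9, 43.0, 33.9], 0.69), ([238.9, 358.4, 18.1, 17.9], 0.62)]
steel_bowl [([351.6, 286.5, 69.8, 65.8], 0.9)]
[1.79997251e+02 4.08227873e-04 2.38263192e+01] 1.2 0.017
```

```bash
cd pics; python3 -c "
import cv2,numpy as np
a=cv2.imread('top0.png');b=cv2.imread('side0.png')
cv2.imwrite('top0b.png',cv2.resize(a,(800,600)));cv2.imwrite('side0b.png',cv2.resize(b,(800,600)))"
```

```text
(no output)
```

View pics/top0b.png

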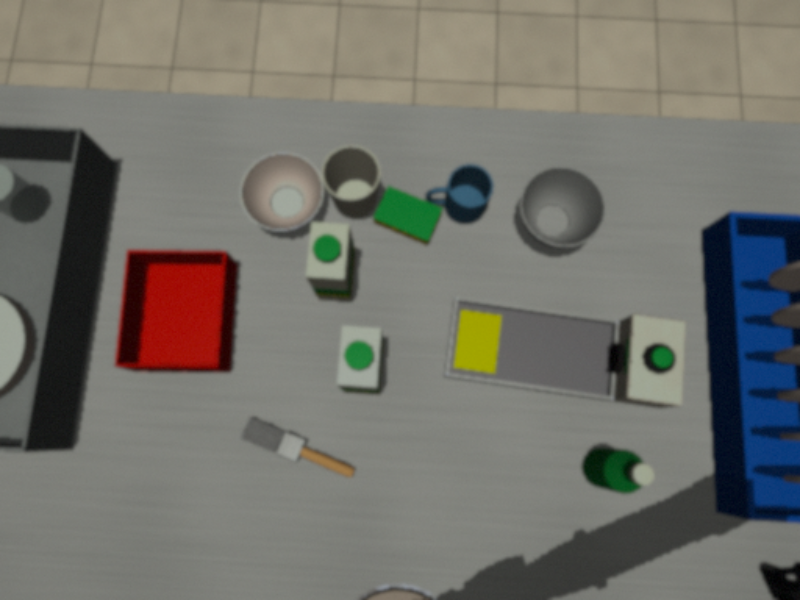

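View pics/side0b.png

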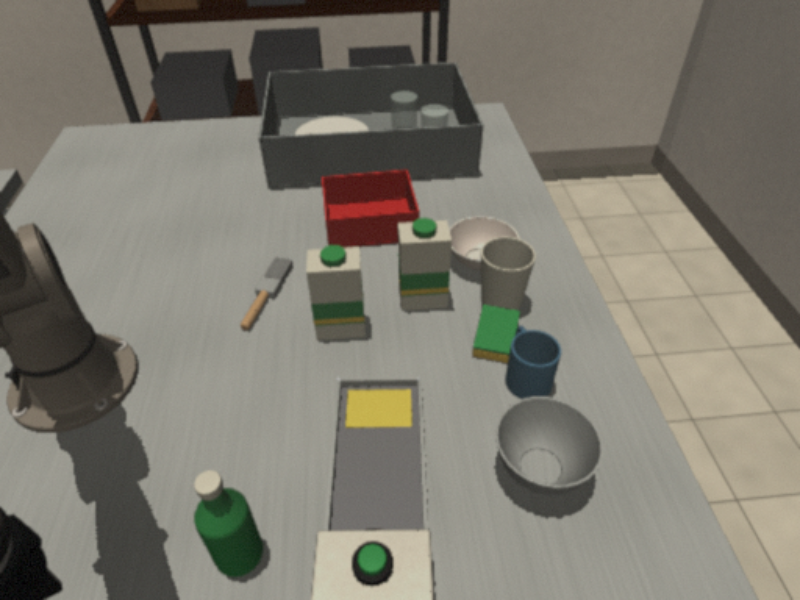

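The top view shows the caps at about (327,248) and (359,355) in the 800 px picture. It also shows the yellow pad at (478,342), the button at (661,358) and the crate at (178,310). The far cartridge (A) stands close to the cup and the bowl. Next I'll measure on planes of known height and check the results in the side view.

```bash
cat > geo.py <<'E'
import numpy as np, cv2
from station import robot, fingers, vision, workorder, recognise
def P(cam):
    c=vision.calibration(cam); return np.array(c["mtx"])@np.diag([1,-1,-1])@np.array(c["extrinsics"])[:3]
def proj(cam,p):
    q=P(cam)@np.append(p,1); return q[:2]/q[2]
def back(cam,px,z):
    M=P(cam); H=np.linalg.inv(np.c_[M[:,0],M[:,1],M[:,2]*z+M[:,3]])
    return cv2.perspectiveTransform(np.float64(px).reshape(-1,1,2),H).reshape(-1,2)
def blobs(im,lo,hi,minarea=30):
    m=cv2.inRange(cv2.cvtColor(im,cv2.COLOR_RGB2HSV),lo,hi)
    n,lab,st,ce=cv2.connectedComponentsWithStats(m)
    return [(ce[i],st[i],cv2.findContours((lab==i).astype(np.uint8),cv2.RETR_EXTERNAL,cv2.CHAIN_APPROX_NONE)[0][0]) for i in range(1,n) if st[i,4]>=minarea]
E
python3 - <<'E'
from geo import *
def rect(cont,z,cam):
    c,s,a=cv2.minAreaRect(np.float32(back(cam,cont,z)*1000)); return np.round(c,1),np.round(s,1),round(a,1)
G=((40,90,40),(85,255,255));Y=((22,120,90),(35,255,255));R=((0,150,60),(6,255,255));W=((0,0,120),(180,70,255))
for cam in("top","side"):
    im=vision.grab_frame(cam)
    print(cam)
    for n,c,zs in(("green",G,(.18,.1)),("yellow",Y,(.006,)),("red",R,(.08,.005))):
        for ce,st,co in blobs(im,*c):
            print(n,np.round(ce,1),st[4],[rect(co,z,cam) for z in zs],[np.round(back(cam,ce,z)[0],4) for z in zs])
im=vision.grab_frame("top")
cr=np.vstack([cv2.resize(im[128:268,180:270],None,fx=4,fy=4,interpolation=2)]); cr2=cv2.resize(im[180:270,275:455],None,fx=4,fy=4,interpolation=2)
o=np.zeros((600,740,3),np.uint8)
cr=cv2.resize(im[135:260,190:255],(260,500));  o[:500,:260]=cr
o[:240,260:740]=cv2.resize(im[180:270,275:455],(480,240)); o[250:570,260:580]=cv2.resize(im[150:250,62:162],(320,320))
cv2.imwrite("pics/crops.png",o[:,:,::-1])
E
```

```text
top
green [260.6 136.4] 938 [(array([689.5,  19.9]), array([95.4, 64.3]), 69.5), (array([719.6,  19.9]), array([103.8,  69.9]), 69.5)] [array([0.6877, 0.0195]), array([0.7177, 0.0195])]
green [209.  158.6] 224 [(array([625.2, 140.6]), array([37.6, 38.7]), 3.1), (array([649.7, 151.3]), array([40.9, 42.1]), 3.1)] [array([0.625 , 0.1407]), array([0.6494, 0.1514])]
green [212.3 186.5] 53 [(array([556.8, 125.9]), array([ 7.3, 47.4]), 3.1), (array([575.2, 135.2]), array([ 7.9, 51.6]), 3.1)] [array([0.5566, 0.1274]), array([0.575 , 0.1369])]
green [229.3 227. ] 244 [(array([462.8,  80.6]), array([37.2, 39.5]), 3.1), (array([472.9,  85.9]), array([40.5, 43. ]), 3.1)] [array([0.4627, 0.081 ]), array([0.4728, 0.0864])]
green [423.2 228.6] 173 [(array([ 483.4, -367.8]), array([32. , 33.6]), 62.8), (array([ 495.3, -402. ]), array([34.8, 36.5]), 62.8)] [array([ 0.483 , -0.3675]), array([ 0.4949, -0.4018])]
green [395.7 301.5] 427 [(array([ 316.9, -302.7]), array([52.1, 55.8]), 84.9), (array([ 314.2, -331.2]), array([56.7, 60.7]), 84.9)] [array([ 0.316 , -0.3002]), array([ 0.3132, -0.3285])]
yello
[... 1484 characters left out ...]
94. , -397.7]), array([34.6, 33.5]), 84.2)] [array([ 0.4948, -0.432 ]), array([ 0.4938, -0.398 ])]
yellow [271.2 186. ] 57 [(array([631.5, 158.1]), array([10. , 90.4]), 89.3)] [array([0.6311, 0.1577])]
yellow [216.7 204.8] 61 [(array([461.1,  94.4]), array([ 9.3, 88.6]), 88.8)] [array([0.4603, 0.0944])]
yellow [313.7 227.2] 78 [(array([725.3, -22.3]), array([15.3, 59.8]), 70.5)] [array([ 0.7259, -0.0221])]
yellow [242.1 260.9] 973 [(array([ 519.6, -113.3]), array([ 73.8, 106.1]), 86.0)] [array([ 0.5198, -0.1147])]
red [234.9 131.9] 2331 [(array([540.6, 359.2]), array([198.3, 266.8]), 2.3), (array([544.5, 468.8]), array([218.8, 294.5]), 2.3)] [array([0.5336, 0.3562]), array([0.5368, 0.4654])]
```

View pics/crops.png

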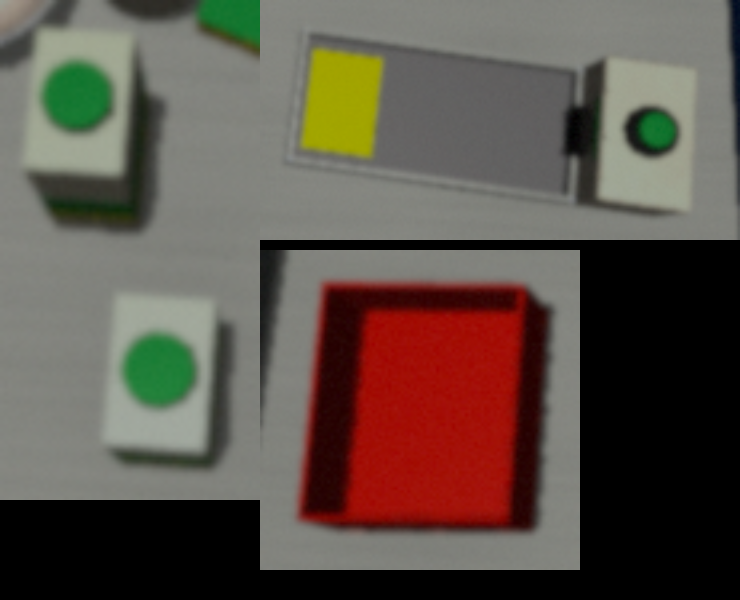

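The three crops show clean outlines for both cartridge tops, the pad and tray, and the crate. The measured sizes match the ones given: pad 74.6×106.6 mm and crate 200.7×170.3 mm. Both cameras agree within 4 mm in y and 2 mm in x on the caps. I'll get the yaws from the top-face corners, then lift the near cartridge (B) and weigh it.

```bash
cat >> geo.py <<'E'
def D(yaw): return [180,0,yaw]
PAD=np.array([.5205,-.1155]); TY=-5.2; CR=np.array([.5355,.403]); CY=2.5; BTN=np.array([.494,-.4003])
E
python3 - <<'E'
from geo import *
Q={"A":[(38,28),(137,33),(125,178),(25,168)],"B":[(115,293),(215,300),(207,455),(103,443)]}
for k,q in Q.items():
    w=back("top",np.array(q)/4+[190,135],.165)
    a=w[0]-w[3]+w[1]-w[2]; b=w[0]-w[1]+w[3]-w[2]
    print(k,w.mean(0).round(4),"long",np.linalg.norm(a)/2,np.degrees(np.arctan2(a[1],a[0])),"short",np.linalg.norm(b)/2,np.degrees(np.arctan2(b[1],b[0]))-90)
p=robot.current_tool_pos(); robot.line_to([p[0],p[1],.36])
robot.move_to([.463,.079,.36],D(0))
for xy,yaw in((PAD,TY),(CR,CY),(BTN,TY),((.625,.138),0)):
    for z in(.15,.36): print(xy,z,np.round(robot.inverse_kinematics([*xy,z],D(yaw)),0))
print(robot.current_time_s(),robot.current_contact_force())
E
```

```text
A [0.6254 0.139 ] long 0.09072155022048432 -0.46003836960857475 short 0.06094447331120324 -1.3752778192902468
B [0.4624 0.0802] long 0.09017600024711188 0.022361507603247482 short 0.060272517059222035 -2.2609092260702397
[ 0.5205 -0.1155] 0.15 [ 39.  25. -38.  97.  16.  64. -99.]
[ 0.5205 -0.1155] 0.36 [ 39.  18. -40.  75.  11.  91. -94.]
[0.5355 0.403 ] 0.15 [ -12.   44.  -49.   72.   33.   78. -147.]
[0.5355 0.403 ] 0.36 [ -17.   40.  -54.   47.   33.  104. -142.]
[ 0.494  -0.4003] 0.15 [ 60.  36. -37.  79.  22.  72. -73.]
[ 0.494  -0.4003] 0.36 [ 56.  31. -37.  56.  18.  98. -69.]
(0.625, 0.138) 0.15 [  13.   40.  -46.   78.   28.   74. -124.]
(0.625, 0.138) 0.36 [  10.   35.  -50.   55.   27.  100. -119.]
4.4917 [-0.29581103  0.40110666 -0.51784612]
```

Run:
```python
from geo import *
xy=[.4628,.0793]; o=D(-1)
robot.line_to([*xy,.30],o); robot.line_to([*xy,.2],o)
robot.pause(.3); f0=robot.current_contact_force()
print("hit",robot.line_to([*xy,.138],o,velocity=.08,f_stop=12))
fingers.gripper_to(0.3,force=40); print("gap",robot.current_finger_gap())
robot.line_to([*xy,.18],o,velocity=.08); robot.pause(.5)
print(f0,[np.round(robot.current_contact_force(),2) for _ in range(3)],robot.current_finger_gap(),robot.current_torque(),robot.current_time_s())
```

```text
hit False
gap 0.6935592415835404
[ 0.23862286 -0.51313025  0.22382095] [array([ 0.55, -0.39, -6.23]), array([ 0.55, -0.39, -6.23]), array([ 0.55, -0.39, -6.23])] 0.6965320618073445 [-0.02812379 -0.01271663  0.03891309] 8.6083
```

The reading changed by 6.45 N, about 0.66 kg, so B is the full one. I'll place it on the pad.

Run:
```python
from geo import *
xy=[.4628,.0793]
robot.line_to([*xy,.26],D(-1)); robot.line_to([*PAD,.26],D(TY),velocity=.15)
robot.line_to([*PAD,.165],velocity=.1); robot.pause(.2)
print("touch",robot.line_to([*PAD,.140],velocity=.03,f_stop=4),robot.current_tool_pos())
robot.pause(.3); fingers.gripper_to(1.0); robot.pause(.3)
robot.line_to([*PAD,.26],velocity=.1); 
print(robot.current_time_s(),robot.current_contact_force())
robot.line_to([*PAD,.36]); robot.move_to([.6252,.1385,.36],D(-1)); robot.pause(.1)
o=[]
for c in("top","side"):
    im=vision.grab_frame(c); o.append(im)
    for ce,st,co in blobs(im,(40,90,40),(85,255,255)):
        w=back(c,ce,.186)[0]
        if st[4]>100: print(c,w.round(4),st[4])
print(robot.current_time_s())
cv2.imwrite("pics/s1.png",cv2.resize(np.vstack([o[0][130:330,150:470],o[1][120:384,100:420]]),None,fx=1.25,fy=1.25)[:,:,::-1])
```

```text
touch True [ 0.52003382 -0.11514146  0.14474293]
15.0583 [-0.10208401 -0.0623787  -0.14171325]
top [0.6858 0.0066] 658
top [ 0.519  -0.1137] 244
top [ 0.4822 -0.3646] 178
top [ 0.3158 -0.2961] 473
side [0.6221 0.1267] 126
side [ 0.6048 -0.0128] 259
side [ 0.6946 -0.127 ] 691
side [ 0.5186 -0.1192] 228
side [ 0.5147 -0.2253] 332
side [ 0.3445 -0.3916] 1595
side [ 0.4948 -0.4346] 311
17.1417
```

View pics/s1.png

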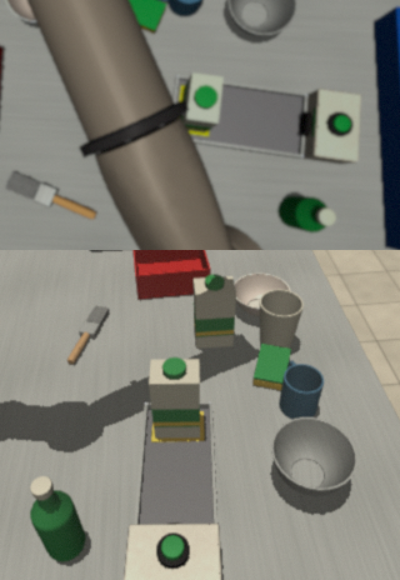

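The full cartridge stands on the pad at (205,97) in the top part and (176,400) in the side part. It is about 1–2 mm off the pad centre and upright. Next, A goes into the crate, and I'll weigh it on the way.

Run:
```python
from geo import *
xy=[.6252,.1385]; o=D(-1)
robot.line_to([*xy,.2],o); robot.pause(.3); f0=robot.current_contact_force()
print("hit",robot.line_to([*xy,.138],o,velocity=.08,f_stop=12))
fingers.gripper_to(0.3,force=35); print("gap",robot.current_finger_gap())
robot.line_to([*xy,.18],o,velocity=.08); robot.pause(.4)
w=(robot.current_contact_force()-f0)[2]; print("weight",w)
assert -2.6<w<-.6
robot.line_to([*xy,.27],o); robot.line_to([*CR,.27],D(CY),velocity=.15)
robot.line_to([*CR,.165],velocity=.1); robot.pause(.2)
print("touch",robot.line_to([*CR,.140],velocity=.03,f_stop=2),robot.current_tool_pos())
robot.pause(.2); fingers.gripper_to(1.0); robot.pause(.2)
robot.line_to([*CR,.32],velocity=.12); fingers.gripper_to(0.0)
print(robot.current_time_s(),robot.current_contact_force(),robot.current_finger_gap())
```

```text
hit False
gap 0.6996639467043874
weight -1.9127987066026488
touch True [0.53507987 0.40322157 0.14375784]
29.0083 [ 0.0376854   0.43808419 -0.88203102] -0.0016265265898859854
```

Run:
```python
from geo import *
a=np.radians(-90+TY); d=np.array([np.cos(a),np.sin(a)]); C=np.array([.519,-.116])
s=C-.095*d
robot.move_to([*s,.32],D(TY)); robot.line_to([*s,.167],velocity=.15); robot.pause(.1)
print("hit",robot.line_to([*(C-.04*d),.167],velocity=.06,f_stop=15),robot.current_contact_force())
print("hit",robot.line_to([*(C+.03*d),.167],velocity=.06,f_stop=15),robot.current_contact_force())
robot.pause(.5); robot.line_to([*(C-.03*d),.32],velocity=.2)
robot.line_to([*C-.1*d,.36])
print(robot.current_time_s())
o=[vision.grab_frame(c) for c in("top","side")]
cv2.imwrite("pics/s2.png",cv2.resize(np.vstack([o[0][130:330,50:470],o[1][100:384,60:480]]),None,fx=1.2,fy=1.2)[:,:,::-1])
```

```text
hit False [ 1.21868531  0.77360147 -0.88393417]
hit False [-0.31507765 -0.66682222 -0.48936813]
36.3833
```

View pics/s2.png

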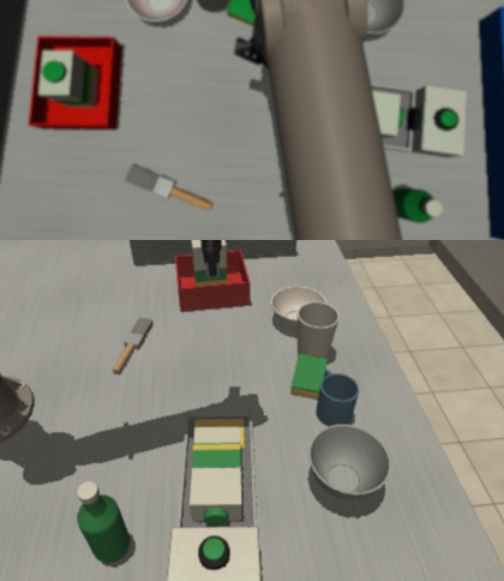

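The full cartridge lies along the tray at about (216,470), with its cap towards the pump. The used-up one stands upright in the crate. Next is the button.

Run:
```python
from geo import *
robot.line_to([*BTN,.30],D(TY),velocity=.2); robot.line_to([*BTN,.145],velocity=.15); robot.pause(.3)
f0=robot.current_contact_force()
h=robot.line_to([*BTN,.105],velocity=.02,f_stop=9)
p=robot.current_tool_pos(); robot.pause(.3)
print("hit",h,"tip z",p[2]-robot.tip_reach,robot.current_contact_force()-f0,robot.current_tool_pos())
robot.line_to([*BTN,.145],velocity=.05); robot.line_to([*BTN,.34],velocity=.15)
robot.move_to([.35,-.05,.40],D(0)); robot.pause(.2)
print(robot.current_time_s(),robot.current_contact_force())
o=[vision.grab_frame(c) for c in("top","side")]
for c,im in zip(("top","side"),o):
    for ce,st,co in blobs(im,(40,90,40),(85,255,255)): print(c,ce.round(1),st[4],back(c,ce,.1)[0].round(4))
cv2.imwrite("pics/s3.png",cv2.resize(np.vstack([o[0][130:330,50:470],o[1][100:384,60:480]]),None,fx=1.2,fy=1.2)[:,:,::-1])
```

```text
hit True tip z 0.10142594373386339 [-1.35801456 -1.15780385  5.69380333] [ 0.49400093 -0.40032739  0.11822643]
45.4583 [ 0.01990193  0.24051577 -0.20846125]
top [260.7 136.4] 938 [0.7177 0.0194]
top [ 94.4 189.1] 250 [0.552  0.4388]
top [346.8 218.6] 434 [ 0.5101 -0.2094]
top [111.2 214.8] 39 [0.4878 0.3872]
top [384.3 227.1] 44 [ 0.4934 -0.3039]
top [423.1 228.5] 175 [ 0.495  -0.4015]
top [403.8 311.3] 39 [ 0.2912 -0.3477]
side [232.9  97.4] 99 [0.5388 0.549 ]
side [235.1 129.1] 216 [0.5342 0.3433]
side [317.6 210.5] 689 [ 0.7215 -0.0477]
side [240.3 281.5] 565 [ 0.51   -0.2368]
side [146.4 341.1] 1580 [ 0.3224 -0.3492]
side [239.6 330.1] 258 [ 0.5007 -0.3457]
side [237.8 357.5] 310 [ 0.4938 -0.398 ]
```

View pics/s3.png

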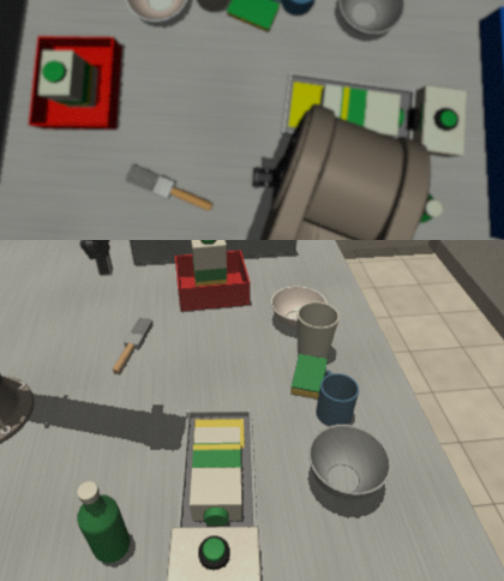

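The force settled at 5.7 N, which is only just above the 5 N full-travel spring force. I'll press again more firmly and log force against height to confirm full travel.

Run:
```python
from geo import *
robot.move_to([*BTN,.30],D(TY)); robot.line_to([*BTN,.135],velocity=.15); robot.pause(.3)
f0=robot.current_contact_force()[2]; L=[]
for z in np.arange(.128,.106,-.002):
    h=robot.line_to([*BTN,z],velocity=.03,f_stop=20); 
    L.append((round(robot.current_tool_pos()[2]-.017,4),round(robot.current_contact_force()[2]-f0,1)))
    if h or L[-1][1]>18: break
robot.pause(.2); print(L,robot.current_contact_force()[2]-f0)
robot.line_to([*BTN,.145],velocity=.05); robot.line_to([*BTN,.34],velocity=.15)
robot.move_to([.35,-.05,.40],D(0)); robot.pause(.2)
print(robot.current_time_s())
for c in("top","side"):
    im=vision.grab_frame(c)
    for ce,st,co in blobs(im,(40,90,40),(85,255,255)): print(c,ce.round(1),st[4])
```

```text
[(np.float64(0.1105), np.float64(-0.5)), (np.float64(0.1089), np.float64(-0.2)), (np.float64(0.1073), np.float64(0.2)), (np.float64(0.1054), np.float64(2.1)), (np.float64(0.1033), np.float64(3.6)), (np.float64(0.1013), np.float64(4.9)), (np.float64(0.1011), np.float64(12.2)), (np.float64(0.101), np.float64(19.5))] 18.79310919702492
54.7417
top [260.7 136.5] 939
top [ 94.4 189.1] 251
top [346.8 218.6] 437
top [111.3 214.9] 35
top [384.3 227.1] 44
top [423.1 228.5] 174
top [403.8 311. ] 40
side [232.9  97.4] 99
side [235.  129.1] 215
side [317.5 210.5] 685
side [240.4 281.5] 564
side [146.3 341.1] 1570
side [239.5 330.1] 257
side [237.7 357.6] 309
```

The second press went from first contact at 0.107 m to a hard stop at 0.101 m, which is the full 6 mm. The button then came back up, and the blob positions of the cartridges and the button are unchanged. Handing in.

```bash
python3 -c "
from station import workorder; print(workorder.close_job())"
```

```text
the job is handed in; nothing more can be done
None
```

The job is done and handed in; the robot's clock read 54.7 s (limit 72 s) just before hand-in. No verdict was reported.

- **Weighing:** The near cartridge read about 6.45 N (0.66 kg), so it is the full one. The far one read about 1.9 N, roughly 0.19 kg. That is slightly above the stated 0.18 kg maximum but clearly the used-up one, given the sensor's offset of about 0.5 N.
- **Placing:** The full cartridge stood upright and released on the yellow pad, 1–2 mm off its centre. The used-up one went upright into the red crate.
- **Toppling:** A high push towards the pump laid the full cartridge along the tray, cap towards the pump.
- **Button:** I pressed it twice, because the first press settled at only 5.7 N and I could not be sure it was full travel. The second went the full 6 mm to a hard stop at 19 N.

**Last checks:** The final camera pictures show the button up again, and both cartridges and the scourer where they were before the second press. No other thing on the table shows any movement in the pictures, though the arm hid part of the top view. None of the checks failed.

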